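Load the square die and stroke the bench press

ROBOT

A 7-joint arm with a two-finger parallel gripper is mounted at the origin on the work surface. World frame = base frame: x ahead of the robot, y to its left, z up, the work surface at z = 0. Lengths are in m, angles in rad, forces in N, time in s.
With the tool pointing down it reaches from about 0.425 to 0.925 m from the base axis. Payload 6.8 kg.
Tool frame: the origin (TCP) lies on the centre line of the jaws, within the pads' length; the fingertips stand 11 mm ahead of it and the grasp point (between the pads) lies 8 mm behind it; z points along the fingers, y is the line along which they close (so a half turn about z gives the same grasp; the last joint's range is limited). The gripper opens to 85 mm and grips with 20 to 120 N. Pads are 22 mm wide; open, the fingers measure 114 mm over their backs; the gripper's body (76 mm by 85 mm) begins 54 mm behind the grasp point. The pads swing forward as they close: fully open they stand 13 mm farther back than shut.
Start: joints at [-1.445, 0.477, 0.022, 1.555, -0.011, 1.109, -0.083], TCP at [0.156, 0.657, 0.242] pointing down, gripper open.
Joint ranges: [-2.96, 2.96], [-0.34, 2.1], [-1.41, 1.46], [0.24, 2.44], [-1.37, 4.51], [0.17, 1.92], [-2.96, 2.96]. Speed limits (rad/s): [2.39, 2.39, 3.14, 3.14, 3.14, 3.14, 3.14].

INTERFACE

Orientations are given as a unit quaternion [w, x, y, z].
In Python, from workcell import bot, get_image, finish_job, find_in, outline_of gives the robot as it stands.
- The arm moves only by the shell command python3 -m pendant 'ROWS' [OPENING] [FORCE]. ROWS is JSON, a list of rows, each an object with "dp": the shift along the tool's x, y, z in m, a list of three; "turn": the turn, a rotation vector about the tool's x, y, z in rad, a list of three. In form: [{"dp": [x, y, z], "turn": [rx, ry, rz]}, ...]. A call has 1 to 8 rows; each row is the pose to reach, as a shift and turn from the pose commanded when the call began, along the tool's axes at that moment; what a row does not reach only later rows make up. A row lasts 1/10 s, in which the tool goes at most 50 mm and 8.59 degrees, less where a joint would pass 70% of its speed; a pose out of reach is approached as far as the arm can. A call with a gripper value outside its range is refused whole. OPENING is the closure, from -1 (fully open) to 1 (shut), set as the call begins (- or left out, the last holds). The fingers move at their own pace and stop on an object; FORCE is the grip in N (left out, the last holds). Time passes only in rows, so rows that repeat a pose let the fingers close. It gives the time, the measured TCP pose, the force, the opening and the grip force at its end, in the units of the state.
- bot.observe(): the state, without advancing time (a new reading comes with each control period).
- get_image(name): name is "scene" or "side" or "wrist"; returns a dict with "color" (400x640x3 uint8, blue, green, red), "depth" (400x640 float32, m along the optical axis (not along the pixel's ray), 0 where there is no reading), "K" (3x3 intrinsics, pixels), "world_to_cam" (4x4, takes a point from world to camera coordinates); the wrist camera has in their place "mount" (4x4, takes a point from camera to tool coordinates, whose origin is the TCP and whose axes are the flange's). Camera axes: x right, y up, looking along -z (the intrinsics and any distortion apply to the point x, -y, -z); pixel columns grow to the right and rows downward; lengths in m; the calibration is good to about 2 mm. A picture is of the moment at which its call begins: read the wrist's pose just before it.
- finish_job(): hands the job in; it is judged then, once.
Trained networks look in a picture, given as the dict that the camera call returned (one of the last four; its "shot" number tells which), for a name from the list of things; names that differ only in an ending like _2 or _b are one class to them, and where a whole thing is asked for, a point or a joint stands for the part that bears it (a point fixed in the world has none). Each returns a list of dicts, best first, with "p" (0 to 1); they miss things now and then, are a little off and sometimes report something else, mostly with a low value. They report only what shows in the picture. A call takes as long as a camera call.
- find_in(picture, target): "centre" ([x, y, z] in m, in the coordinates of the camera as it stood for that picture, good to about 4 mm: the middle of the surface that is visible of it).
- outline_of(picture, target): "pixels" (400x640 bool, what is visible of it).
The state is a dict: "t": time; "qpos": joint angles; "joint_velocities": joint speeds; "effort": joint torques, N m; "ee_pos": TCP position; "ee_rot": TCP orientation; "ft_force": force on the tool from outside, world axes, zero at the start; "ft_torque": the same for the moment, N m; "width": opening from 0.0 (shut) to 1.0 (fully open); "finger_force": force on a finger pad.
Only numpy, scipy, OpenCV 4.12 (cv2) and the standard library are available. Lean on these libraries where they do the work, as an engineer would, in place of code of your own. Each camera call takes 0.05 s, during which the arm holds its last target. There are 200 camera calls.

TASK

Take the die with the square steel head out of the wooden rack and slide it head first between the guides of the bench press, fully home against the back stop under the ram, and let go of it. Then press the press's pedal right down to its stop, hold it there for a second and let it come all the way up, leaving the die home in the press. Never work the pedal while the die is not home, and leave the other two dies, the brass block and the can of files where they are.

Things in the scene. Friction and masses are not known exactly. Their poses are not given: they have to be found in the camera images.
- square_die: Die to load: steel head 50 x 50, 24 high, on a wooden handle 100 long, 22 wide, 24 high, a flat paddle 150 mm long, 0.26 kg. Origin: centre of the head's underside; +x to the head's front edge (25 mm ahead), z up; handle from x = -25 to -125. At the start it lies on the bench with its handle in one of the rack's bays, only the head and 10 mm of handle out.
- round_die: Another die, to be left in the rack: same handle, with a round steel head 52 mm across, 24 high. Origin: centre of the head's underside, +x away from the handle.
- narrow_die: Another die, to be left in the rack: same handle, with a narrow steel head 50 long, 30 wide, 24 high. Origin: centre of the head's underside, +x away from the handle.
- rack: Low wooden die rack, fixed: 120 deep (x), 300 wide (y), 46 high, roofed, with no floor (the dies lie on the bench). Three bays side by side at y = -95, 0, 95 mm, each 85 wide and 36 high, open on the -x side at x = -60 mm. Origin: centre of its underside.
- press: Green bench press, fixed; dies go in along its +x. Steel bed x -90 to 130 mm, y -60 to 60, top at z = 30. Guides 16 high, 56 apart, x 0 to 60, flared to 78 apart at x = -22. Its overhanging head: x from 10 back, y -50 to 50, z 105 to 250; the ram below it (x 13 to 53) has its foot at z = 79, at 57 with the pedal down. Origin: on the bench under the guides' centre line. Pedal on the +y side.
- dock (a point): Fixed point on the press's bed (z = 30 mm), 30 mm along the press's +x from its origin: where the square die's origin is when it is fully home, its front edge at the back stop (25 mm ahead, 16 high). Axes as the press; a die that is home points along the same +x.
- pedal_pad (a point): Where to press: on the pedal's top face, mid width, 115 mm from its hinge. The pedal is a steel plate 150 long, 55 wide, 8 thick, pointing to the press's -x and sloping up to its free end. Hinge at x = 60, y = 115, z = 40 of the press. At the stop it lies level and this point is at x = -55, y = 115, z = 44 of the press. 5 N here starts it, 13 N holds it down. Axes as the press when up.
- pedal (a joint): Pedal angle in rad: 0 up (released, the spring brings it back), 0.30 at the stop.
- doming_block: Brass cube, 50 mm. Leave alone. Origin: centre of its underside.
- file_can: Dark steel can, 68 mm across, 100 high, with wooden file handles standing out to 165 high. Leave alone. Origin: centre of its underside.

How it is judged:
By the outcome, as a careful person would: the job done as asked, in the order asked, and still so for the second after the job is handed in, with the robot touching nothing.
It also fails if it takes over 64 s, if anything falls off the work surface, if the arm or the gripper's body presses on something with over 40 N, if the wrist force passes 120 N, or if a joint passes its speed limit or range.

## Working session

There is one attempt and no reset: what is moved stays moved. The work goes in short steps, Python scripts to look and compute and a shell command to move; the robot and the scene stay as the last step left them, time stands still between calls to the robot, and variables do not carry over. Pictures are saved under pics/ and viewed, at most 10 in all, crops included, and the job is handed in when it is done.

```bash
ls; mkdir -p pics
cat > h.py <<'E'
import numpy as np, cv2
from workcell import bot,get_image,find_in,outline_of
from scipy.spatial.transform import Rotation as R
def towld(im,P,ee=None):
    P=np.atleast_2d(P)
    if 'world_to_cam' in im: T=np.linalg.inv(im['world_to_cam'])
    else:
        s=ee; T=np.eye(4); q=s['ee_rot']; T[:3,:3]=R.from_quat([q[1],q[2],q[3],q[0]]).as_matrix(); T[:3,3]=s['ee_pos']; T=T@im['mount']
    return P@T[:3,:3].T+T[:3,3]
def cloud(im,mask=None,ee=None):
    d=im['depth']; m=d>0
    if mask is not None: m&=mask
    v,u=np.nonzero(m); z=d[v,u]; K=im['K']
    P=np.c_[(u-K[0,2])/K[0,0]*z,-(v-K[1,2])/K[1,1]*z,-z]
    return towld(im,P,ee),u,v
E
python3 - <<'E'
from h import *
s=bot.observe(); print(s)
np.set_printoptions(precision=4,suppress=True)
for n in ['scene','side']:
    im=get_image(n); cv2.imwrite(f'pics/{n}0.png',im['color']); print(n,[k for k in im],im['K'].tolist())
    for t in ['square_die','round_die','narrow_die','rack','press','pedal_pad','doming_block','file_can']:
        f=find_in(im,t); o=outline_of(im,t)
        for e in f[:2]: print(t,round(e['p'],2),towld(im,e['centre'])[0])
        if o:
            P,u,v=cloud(im,o[0]['pixels']); print('   outl',round(o[0]['p'],2),len(u),np.percentile(P,2,axis=0) if len(u) else '',np.percentile(P,98,axis=0) if len(u) else '', (u.mean(),v.mean()) if len(u) else '')
E
```

```text
pics
{'t': 0.0, 'qpos': array([-1.44510328,  0.47784264,  0.02234972,  1.55644305, -0.01147441,
        1.10928036, -0.08314283]), 'joint_velocities': array([-0.00060561, -0.00039159, -0.00066855, -0.00113311, -0.00183099,
       -0.00036611, -0.00153775]), 'effort': array([ 8.26536348e-05, -5.96450329e+01,  1.60799358e+00, -2.81199592e+01,
        1.24835011e-02,  9.56367032e-03,  4.13978611e-06]), 'ee_pos': array([0.15627155, 0.65608235, 0.24130091]), 'ee_rot': array([-2.47834875e-05,  1.16639661e-01,  9.93173871e-01, -9.22203039e-04]), 'ft_force': array([-0.66397697,  0.87800841, -0.87299079]), 'ft_torque': array([-0.00128634, -0.00739732, -0.027724  ]), 'finger_force': 0.0, 'width': 0.998467843609909}
scene ['color', 'depth', 'K', 'world_to_cam', 'shot'] [[457.19841404280055, 0.0, 320.81704595676433], [0.0, 457.19841404280055, 199.67106782549843], [0.0, 0.0, 1.0]]
square_die 0.65 [0.5743 0.2162 0.0229]
square_die 0.18 [0.6594 0.2113 0.0266]
   outl 0.7 449 [0.5376 0.1945 0.0047] [0.5867 0.2438 0.0278] (np.float64(401.11358574610244), np.float64(243.69487750556792))
round_die 0.65
[... 2139 characters left out ...]
3 -0.2286  0.0601]
   outl 0.83 8120 [ 0.492  -0.3075  0.0089] [ 0.686  -0.12    0.2739] (np.float64(305.0378078817734), np.float64(131.64716748768473))
pedal_pad 0.85 [ 0.6556 -0.1774  0.0751]
pedal_pad 0.24 [0.5583 0.2151 0.0228]
   outl 0.71 406 [ 0.6295 -0.2691  0.0451] [ 0.6859 -0.1216  0.0898] (np.float64(267.8226600985222), np.float64(152.9630541871921))
doming_block 0.58 [0.6542 0.0061 0.0407]
   outl 0.76 908 [ 0.6251 -0.0371  0.0018] [0.6905 0.0279 0.0531] (np.float64(259.3259911894273), np.float64(212.28303964757708))
file_can 0.85 [0.3897 0.0404 0.0833]
   outl 0.56 2074 [0.3598 0.0002 0.0049] [0.4203 0.0485 0.1599] (np.float64(389.90742526518807), np.float64(202.34088717454196))
```

View pics/scene0.png

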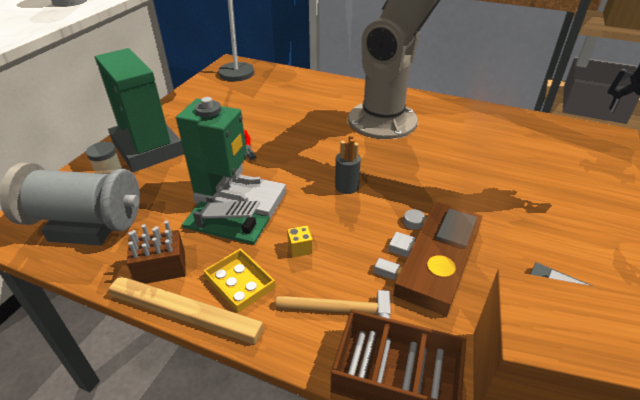

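View pics/side0.png

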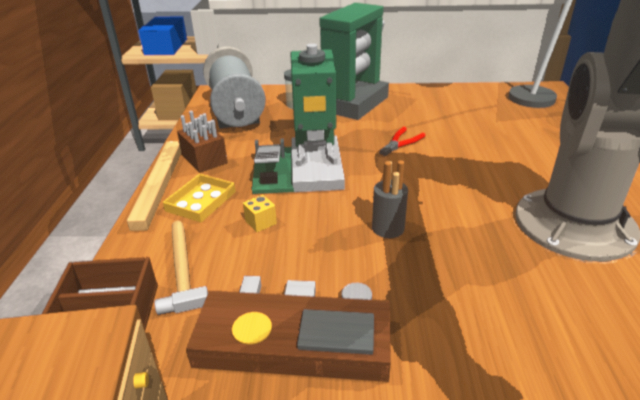

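The scene picture shows the rack at (440,255) with its three heads at (414,219), (401,243) and (386,268); the square one is in the middle. The press is at (225,185), with its mouth facing the rack and the pedal at (228,209). Die and press directions are nearly parallel, both about world -y. Next I'll fit the yaws.

Run:
```python
from h import *
np.set_printoptions(precision=4,suppress=True)
def rect(P):
    r=cv2.minAreaRect((P[:,:2]*1000).astype(np.float32)); return np.round(r[0],1),np.round(r[1],1),round(r[2],1)
for n in ['scene','side']:
    im=get_image(n)
    for t,z0,z1 in [('square_die',.018,.032),('rack',.04,.054),('press',.024,.036),('pedal_pad',.03,.1),('doming_block',.044,.056)]:
        o=outline_of(im,t)
        if not o: print(n,t,'none'); continue
        m=cv2.erode(o[0]['pixels'].astype(np.uint8),np.ones((3,3)))>0 if t!='square_die' else o[0]['pixels']
        P,u,v=cloud(im,m); Q=P[(P[:,2]>z0)&(P[:,2]<z1)]; print(n,t,len(Q),rect(Q),np.median(Q,axis=0))
s=bot.observe(); w=get_image('wrist'); print(w['mount'],w['K'])
```

```text
scene square_die 351 (array([561.9, 219.4]), array([51.2, 53.7]), 82.2) [0.5654 0.2199 0.0252]
scene rack 3941 (array([567.6, 311.2]), array([116.8, 300.1]), 85.9) [0.6219 0.3025 0.0475]
scene press 1390 (array([ 596. , -225.6]), array([195.2, 232.8]), 13.2) [ 0.5538 -0.186   0.0315]
scene pedal_pad 688 (array([ 663.3, -196. ]), array([ 55.1, 145.1]), 5.2) [ 0.6645 -0.192   0.069 ]
scene doming_block 307 (array([662.4,  -5.6]), array([47.8, 46.4]), 36.7) [ 0.6657 -0.0038  0.0512]
side square_die 408 (array([558.3, 211.9]), array([37.5, 50.8]), 84.0) [0.5577 0.2122 0.0251]
side rack 9035 (array([562.9, 312. ]), array([121.8, 296.2]), 85.9) [0.5942 0.319  0.047 ]
side press 1678 (array([ 584.1, -227.7]), array([191.8, 216.8]), 4.4) [ 0.5498 -0.18    0.0318]
side pedal_pad 301 (array([ 657.2, -194.4]), array([ 49.7, 144.2]), 5.7) [ 0.6564 -0.1807  0.0727]
side doming_block 355 (array([656.9,  -2.4]), array([47.6, 48.2]), 36.8) [0.6564 0.0021 0.0511]
[[-0.0007  0.9585  0.285   0.0732]
 [ 1.      0.0007 -0.0001  0.0001]
 [-0.0003  0.285  -0.9585 -0.1313]
 [ 0.      0.      0.      1.    ]] [[353.6666   0.     325.1874]
 [  0.     353.6666 193.3577]
 [  0.       0.       1.    ]]
```

```bash
python3 -m pendant '[{"dp":[0,0,0],"turn":[0,0,0.15]},{"dp":[0,0,0],"turn":[0,0,0.3]},{"dp":[0,0,0],"turn":[0,0,0.45]}]' -1 40
```

```text
t: 2.65
ee_pos: [0.1564, 0.6566, 0.2423]
ee_rot: [-0.0, 0.338, 0.941, 0.0]
ft_force: [-0.3, -0.3, 0.2]
width: 1.002
finger_force: 0.0
```

```bash
python3 -m pendant '[{"dp":[-0.035,-0.006,0],"turn":[0,0,0.12]},{"dp":[-0.075,-0.012,0],"turn":[0,0,0.24]},{"dp":[-0.115,-0.018,0],"turn":[0,0,0.36]},{"dp":[-0.155,-0.024,0],"turn":[0,0,0.48]},{"dp":[-0.195,-0.03,0],"turn":[0,0,0.6]},{"dp":[-0.235,-0.036,0],"turn":[0,0,0.72]},{"dp":[-0.275,-0.044,0.01],"turn":[0,0,0.84]},{"dp":[-0.31,-0.05,0.02],"turn":[0,0,0.95]}]'; python3 -c "
from h import *
s=bot.observe();print(s['qpos'].round(2),s['ee_pos'],s['ee_rot'])"
```

```text
t: 3.45
ee_pos: [0.3666, 0.4204, 0.2226]
ee_rot: [-0.0, 0.731, 0.682, 0.001]
ft_force: [0.6, 0.4, -0.5]
width: 1.001
finger_force: 0.0
[-1.29  0.32  0.4   1.88 -0.15  0.97 -0.89] [0.36657187 0.42040537 0.22263335] [-1.14136613e-04  7.31011143e-01  6.82365194e-01  6.61390409e-04]
```

```bash
python3 -m pendant '[{"dp":[-0.026,0.026,0],"turn":[0,0,0]},{"dp":[-0.055,0.055,0],"turn":[0,0,0]},{"dp":[-0.085,0.085,0],"turn":[0,0,0]},{"dp":[-0.115,0.115,0],"turn":[0,0,0]},{"dp":[-0.145,0.145,0.01],"turn":[0,0,0]},{"dp":[-0.175,0.175,0.02],"turn":[0,0,0]},{"dp":[-0.206,0.208,0.02],"turn":[0,0,0]},{"dp":[-0.206,0.208,0.02],"turn":[0,0,0]}]'
cat > d.py <<'E'
from h import *
import sys
np.set_printoptions(precision=4,suppress=True)
s=bot.observe(); im=get_image('wrist'); cv2.imwrite('pics/%s.png'%sys.argv[1],im['color'])
print(s['ee_pos'],s['ee_rot'],s['qpos'].round(2))
for t,z0,z1 in [('square_die',.018,.032),('round_die',.018,.032),('narrow_die',.018,.032),('rack',.04,.054)]:
    f=find_in(im,t); o=outline_of(im,t)
    if f: print(t,f[0]['p'],towld(im,f[0]['centre'],s)[0])
    if o:
        P,u,v=cloud(im,o[0]['pixels'],s); Q=P[(P[:,2]>z0)&(P[:,2]<z1)]
        print('  ',len(u),u.mean().round(),v.mean().round(),len(Q),cv2.minAreaRect((Q[:,:2]*1000).astype(np.float32)) if len(Q) else P[:,2].min(),np.median(P,axis=0),P[:,2].min(),P[:,2].max())
E
python3 d.py w1
```

```text
t: 4.25
ee_pos: [0.5638, 0.1962, 0.2027]
ee_rot: [0.002, 0.732, 0.681, 0.0]
ft_force: [-1.1, -0.4, 0.6]
width: 0.999
finger_force: 0.0
[0.5638 0.1962 0.2027] [0.0023 0.7324 0.6809 0.0001] [-0.81  0.42  0.48  1.82 -0.23  0.96 -0.3 ]
square_die 0.7 [0.5543 0.2252 0.0249]
   3335 317.0 143.0 3307 ((558.2089233398438, 223.63995361328125), (55.36847686767578, 50.112579345703125), 87.29537963867188) [0.5584 0.223  0.0236] 0.0065826920957221535 0.02599202535443279
round_die 0.59 [0.4658 0.2307 0.0219]
   3213 208.0 144.0 2918 ((460.552734375, 229.20970153808594), (58.386566162109375, 50.8194694519043), 85.34904479980469) [0.4627 0.2289 0.0235] -0.001300362628245122 0.047166645634046045
narrow_die 0.94 [0.6446 0.2131 0.0213]
   2402 415.0 145.0 2202 ((646.6138305664062, 214.2525634765625), (61.07705307006836, 30.15970802307129), 87.29542541503906) [0.6444 0.2141 0.0236] -0.00010787260386690978 0.02629107126671376
rack 0.57 [0.5605 0.2896 0.0468]
   43144 312.0 54.0 34562 ((560.97509765625, 291.758544921875), (78.81100463867188, 300.6366882324219), 85.82874298095703) [0.5608 0.2942 0.0461] -0.0022814739248650517 0.060314601845878724
```

View pics/w1.png

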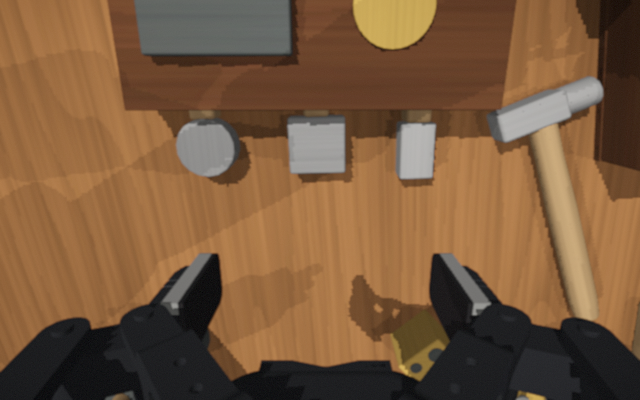

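The wrist view shows the square head at (317,145), the round at (208,147), the narrow at (415,150), and clear gaps for the fingers. I'm descending over the square head.

```bash
python3 -m pendant '[{"dp":[0.01,-0.003,0.03],"turn":[0,0,0]},{"dp":[0.022,-0.007,0.07],"turn":[0,0,0]},{"dp":[0.022,-0.007,0.1],"turn":[0,0,0]},{"dp":[0.022,-0.007,0.12],"turn":[0,0,0]},{"dp":[0.022,-0.007,0.13],"turn":[0,0,0]},{"dp":[0.022,-0.007,0.13],"turn":[0,0,0]}]'
```

```text
t: 5.3
ee_pos: [0.5532, 0.2258, 0.0713]
ee_rot: [-0.0, 0.729, 0.685, -0.001]
ft_force: [-0.5, -0.0, -0.3]
width: 0.998
finger_force: 0.0
```

```bash
python3 d.py w2 | head -3
```

```text
[0.5532 0.2258 0.0713] [-0.0003  0.7288  0.6847 -0.0011] [-0.79  0.59  0.39  1.89 -0.33  0.72 -0.26]
square_die 0.45 [0.643  0.21   0.0241]
   7750 336.0 232.0 7637 ((557.7945556640625, 220.69070434570312), (50.17728805541992, 50.231224060058594), 86.87568664550781) [0.5579 0.2227 0.0236] -0.0019159699102165861 0.046259778973569116
```

```bash
python3 -m pendant '[{"dp":[-0.005,0.005,0.01],"turn":[0,0,0]},{"dp":[-0.005,0.005,0.025],"turn":[0,0,0]},{"dp":[-0.005,0.005,0.04],"turn":[0,0,0]},{"dp":[-0.005,0.005,0.05],"turn":[0,0,0]},{"dp":[-0.005,0.005,0.056],"turn":[0,0,0]},{"dp":[-0.005,0.005,0.056],"turn":[0,0,0]}]'; python3 -m pendant '[{"dp":[0,0,0],"turn":[0,0,0]},{"dp":[0,0,0],"turn":[0,0,0]},{"dp":[0,0,0],"turn":[0,0,0]},{"dp":[0,0,0],"turn":[0,0,0]},{"dp":[0,0,0],"turn":[0,0,0]},{"dp":[0,0,0],"turn":[0,0,0]},{"dp":[0,0,0],"turn":[0,0,0]},{"dp":[0,0,0],"turn":[0,0,0]}]' 1 40
```

```text
t: 6.35
ee_pos: [0.558, 0.2202, 0.0149]
ee_rot: [-0.0, 0.729, 0.684, -0.001]
ft_force: [0.0, -0.1, 0.3]
width: 1.001
finger_force: 0.0
t: 7.15
ee_pos: [0.5593, 0.2207, 0.0171]
ee_rot: [0.0, 0.729, 0.684, 0.001]
ft_force: [-1.2, -0.9, 6.1]
width: 0.57
finger_force: 42.7
```

```bash
python3 -m pendant '[{"dp":[0,0,-0.004],"turn":[0,0,0]},{"dp":[-0.01,0,-0.005],"turn":[0,0,0]},{"dp":[-0.03,0,-0.005],"turn":[0,0,0]},{"dp":[-0.055,0,-0.005],"turn":[0,0,0]},{"dp":[-0.085,0,-0.005],"turn":[0,0,0]},{"dp":[-0.115,0,-0.005],"turn":[0,0,0]},{"dp":[-0.135,0,-0.005],"turn":[0,0,0]},{"dp":[-0.14,0,-0.005],"turn":[0,0,0]}]'; python3 -m pendant '[{"dp":[0,0,0.003],"turn":[0,0,0]},{"dp":[0,0,0.005],"turn":[0,0,0]},{"dp":[0,0,0.005],"turn":[0,0,0]}]'
```

```text
t: 7.95
ee_pos: [0.5491, 0.0763, 0.0212]
ee_rot: [0.0, 0.731, 0.683, -0.001]
ft_force: [0.2, 0.7, -3.6]
width: 0.573
finger_force: 41.8
t: 8.25
ee_pos: [0.5499, 0.0811, 0.017]
ee_rot: [-0.0, 0.729, 0.685, -0.0]
ft_force: [-3.5, -4.7, 12.1]
width: 0.577
finger_force: 43.3
```

```bash
python3 -m pendant '[{"dp":[0,0,0],"turn":[0,0,0]},{"dp":[0,0,0],"turn":[0,0,0]},{"dp":[0,0,0],"turn":[0,0,0]},{"dp":[0,0,-0.01],"turn":[0,0,0]},{"dp":[0,0,-0.03],"turn":[0,0,0]},{"dp":[0.02,0,-0.05],"turn":[0,0,0]},{"dp":[0.05,0,-0.06],"turn":[0,0,0]},{"dp":[0.05,0,-0.06],"turn":[0,0,0]}]' -1; python3 d.py w3 | head -6
```

```text
t: 9.05
ee_pos: [0.5545, 0.1364, 0.0785]
ee_rot: [-0.0, 0.727, 0.687, 0.003]
ft_force: [-0.6, 1.3, 0.5]
width: 0.998
finger_force: 0.0
[0.5545 0.1364 0.0785] [-0.0002  0.727   0.6867  0.0027] [-0.64  0.54  0.39  1.96 -0.31  0.69 -0.12]
square_die 0.86 [0.5465 0.1111 0.0238]
   13274 322.0 240.0 12747 ((552.77587890625, 130.72024536132812), (149.9434356689453, 49.8308219909668), 85.90801239013672) [0.5523 0.1105 0.0236] -0.001116262462546147 0.025937768782979237
round_die 0.96 [0.4672 0.2304 0.0246]
   10798 132.0 60.0 9601 ((461.8878479003906, 227.74412536621094), (56.480777740478516, 51.26963806152344), 53.54331588745117) [0.4637 0.2275 0.0235] -0.0022868136500366343 0.02627918353905989
narrow_die 0.88 [0.644  0.2122 0.0239]
```

View pics/w3.png

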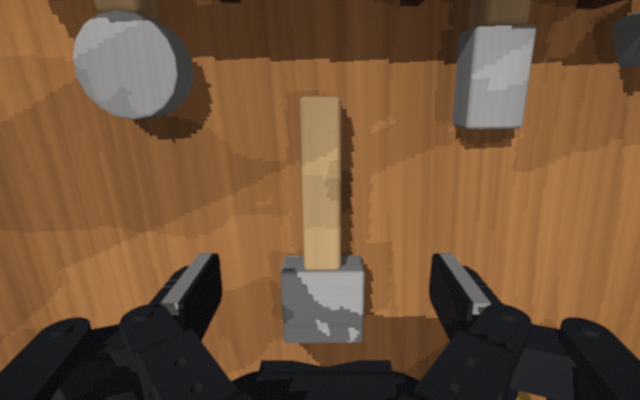

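The picture shows the die lying clear of the rack, head at (323,300), handle up to (320,97), with the others undisturbed. Next I grip the handle.

```bash
python3 -m pendant '[{"dp":[0.01,-0.001,0.01],"turn":[0,0,0.01]},{"dp":[0.019,-0.001,0.03],"turn":[0,0,0.01]},{"dp":[0.019,-0.001,0.045],"turn":[0,0,0.01]},{"dp":[0.019,-0.001,0.055],"turn":[0,0,0.01]},{"dp":[0.019,-0.001,0.061],"turn":[0,0,0.01]},{"dp":[0.019,-0.001,0.061],"turn":[0,0,0.01]},{"dp":[0.019,-0.001,0.061],"turn":[0,0,0.01]}]'; python3 -m pendant '[{"dp":[0,0,0],"turn":[0,0,0]},{"dp":[0,0,0],"turn":[0,0,0]},{"dp":[0,0,0],"turn":[0,0,0]},{"dp":[0,0,0],"turn":[0,0,0]},{"dp":[0,0,0],"turn":[0,0,0]},{"dp":[0,0,0],"turn":[0,0,0]},{"dp":[0,0,0],"turn":[0,0,0]},{"dp":[0,0,0],"turn":[0,0,0]}]' 1 90; python3 -m pendant '[{"dp":[0,0,0],"turn":[0,0,0]},{"dp":[0,0,0],"turn":[0,0,0]},{"dp":[0,0,0],"turn":[0,0,0]}]'
```

```text
t: 10.2
ee_pos: [0.5536, 0.1492, 0.0155]
ee_rot: [0.0, 0.733, 0.681, 0.0]
ft_force: [1.1, -0.2, -0.1]
width: 1.003
finger_force: 0.0
t: 11.0
ee_pos: [0.5537, 0.1498, 0.0159]
ee_rot: [0.0, 0.732, 0.681, 0.0]
ft_force: [-0.1, -0.1, 5.6]
width: 0.235
finger_force: 88.9
t: 11.3
ee_pos: [0.5537, 0.1497, 0.0159]
ee_rot: [0.0, 0.732, 0.681, 0.0]
ft_force: [-0.9, -0.4, 5.9]
width: 0.234
finger_force: 88.9
```

```bash
python3 -m pendant '[{"dp":[0,0,-0.01],"turn":[0,0,0]},{"dp":[0,0,-0.03],"turn":[0,0,0]},{"dp":[0,0,-0.055],"turn":[0,0,0]},{"dp":[-0.02,0,-0.08],"turn":[0,0,-0.05]},{"dp":[-0.05,0,-0.1],"turn":[0,0,-0.1]},{"dp":[-0.08,0,-0.12],"turn":[0,0,-0.16]},{"dp":[-0.1,0,-0.13],"turn":[0,0,-0.16]},{"dp":[-0.1,0,-0.13],"turn":[0,0,-0.16]}]'
cat > p.py <<'E'
from h import *
import sys
np.set_printoptions(precision=4,suppress=True)
s=bot.observe(); print(s['ee_pos'],s['ee_rot'],s['qpos'].round(2))
A=[]
H=np.zeros((400,640,3),np.uint8)
for i,n in enumerate(['scene','side']):
    im=get_image(n); P,u,v=cloud(im); C=im['color'][v,u]
    m=(P[:,0]>.46)&(P[:,0]<.72)&(P[:,1]>-.40)&(P[:,1]<-.08)&(P[:,2]>.005)&(P[:,2]<.1); P=P[m];C=C[m]; np.save('c_%s.npy'%n,np.c_[P,C])
    # height map, 1px=1mm ; col=x, row=-y
    for p,c in zip(P,C):
        cc=int((p[0]-.46)*1000)+i*320; r=int((-.08-p[1])*1000)
        cv2.circle(H,(cc,r),1,tuple(int(k) for k in cv2.applyColorMap(np.uint8([[min(255,p[2]*2550)]]),cv2.COLORMAP_JET)[0,0]),-1)
    b=P[(abs(P[:,2]-.0305)<.003)]
    print(n,len(b),np.percentile(b[:,:2],[1,50,99],axis=0))
cv2.imwrite('pics/hm.png',H)
w=get_image('wrist'); cv2.imwrite('pics/w4.png',w['color']); P,u,v=cloud(w,None,s); np.save('c_w.npy',P)
f=outline_of(w,'square_die')
if f: P,u,v=cloud(w,f[0]['pixels'],s); print('die',np.percentile(P,[3,50,97],axis=0),cv2.minAreaRect((P[:,:2]*1000).astype(np.float32)))
E
python3 p.py; cd pics; python3 -c "
import cv2,numpy as np
cv2.imwrite('hm2.png',np.vstack([cv2.imread('hm.png')[:320],cv2.resize(cv2.imread('w4.png'),(448,280))]) if 0 else cv2.imread('hm.png')[:320])"
```

```text
t: 12.1
ee_pos: [0.5463, 0.0462, 0.1468]
ee_rot: [0.001, 0.678, 0.735, 0.001]
ft_force: [0.8, 0.3, -2.6]
width: 0.231
finger_force: 88.2
[0.5463 0.0462 0.1468] [0.0009 0.6783 0.7348 0.0006] [-0.53  0.41  0.42  1.97 -0.22  0.8   0.09]
scene 1126 [[ 0.4856 -0.3327]
 [ 0.5497 -0.1864]
 [ 0.6975 -0.1254]]
side 545 [[ 0.4804 -0.2778]
 [ 0.5135 -0.1634]
 [ 0.6695 -0.1229]]
die [[0.5326 0.004  0.141 ]
 [0.5443 0.0617 0.1545]
 [0.5575 0.1015 0.1557]] ((548.5396118164062, 0.9246368408203125), (49.16423034667969, 203.56582641601562), 5.799327850341797)
```

View pics/hm2.png

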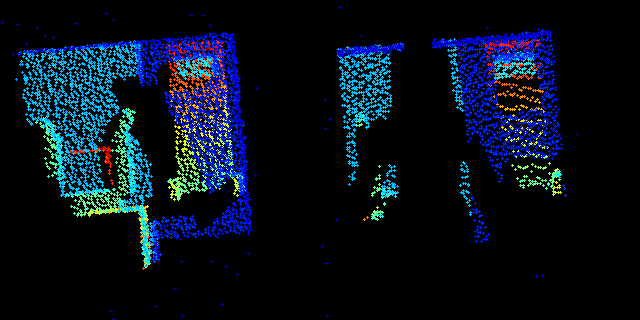

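View pics/w4.png

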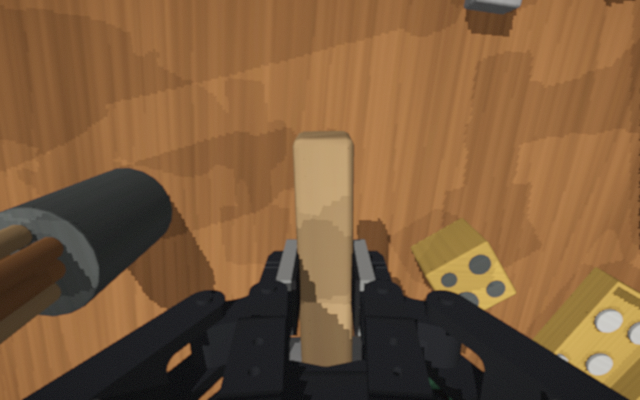

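The height map shows the bed's front edge running from (20,52) to (140,41), so the press is yawed about 5.2°, with guides and flares at rows 120–210. The wrist view shows the handle held squarely at (325,200). The scene and side cameras disagree by about 5 mm, so I'll turn the wrist camera over the press for a better fix.

```bash
python3 -m pendant '[{"dp":[0,0,-0.03],"turn":[0,0,-0.1]},{"dp":[-0.02,0,-0.06],"turn":[0,0,-0.2]},{"dp":[-0.04,0,-0.09],"turn":[0,0,-0.32]},{"dp":[-0.06,0,-0.1],"turn":[0,0,-0.44]},{"dp":[-0.08,0,-0.103],"turn":[0,0,-0.57]},{"dp":[-0.1,0,-0.103],"turn":[0,0,-0.7]},{"dp":[-0.12,-0.006,-0.103],"turn":[0,0,-0.84]},{"dp":[-0.126,-0.006,-0.103],"turn":[0,0,-0.98]}]'; python3 -m pendant '[{"dp":[0,0,0],"turn":[0,0,-0.13]},{"dp":[0,0,0],"turn":[0,0,-0.26]},{"dp":[0,0,0],"turn":[0,0,-0.38]},{"dp":[0,0,0],"turn":[0,0,-0.48]},{"dp":[0,0,0],"turn":[0,0,-0.51]},{"dp":[0,0,0],"turn":[0,0,-0.51]},{"dp":[0,0,0],"turn":[0,0,-0.51]}]'
cat > q.py <<'E'
from h import *
np.set_printoptions(precision=4,suppress=True)
s=bot.observe(); w=get_image('wrist'); print(s['ee_pos'],s['ee_rot'],s['qpos'].round(2))
cv2.imwrite('pics/w5.png',w['color']); P,u,v=cloud(w,None,s)
m=(P[:,0]>.42)&(P[:,0]<.74)&(P[:,1]>-.40)&(P[:,1]<-.08)&(P[:,2]>.005)&(P[:,2]<.13); P=P[m];np.save('c_w.npy',P)
H=np.zeros((320,320,3),np.uint8)
o=np.argsort(P[:,2]);P=P[o]
cl=cv2.applyColorMap(np.uint8(np.clip(P[:,2]*2550,0,255))[:,None],cv2.COLORMAP_JET)[:,0]
for p,c in zip(P,cl): cv2.circle(H,(int((p[0]-.42)*1000),int((-.08-p[1])*1000)),1,c.tolist(),-1)
cv2.imwrite('pics/w5hm.png',np.hstack([H,cv2.resize(w['color'],(480,300),interpolation=cv2.INTER_AREA)[:300] if 0 else cv2.copyMakeBorder(cv2.resize(w['color'],(480,300)),0,20,0,0,cv2.BORDER_CONSTANT)]))
E
python3 q.py
```

```text
t: 13.1
ee_pos: [0.5501, -0.0775, 0.2472]
ee_rot: [-0.001, 0.247, 0.969, -0.001]
ft_force: [0.9, -0.1, -2.7]
width: 0.23
finger_force: 88.4
t: 13.8
ee_pos: [0.5509, -0.0756, 0.2478]
ee_rot: [-0.0, -0.002, 1.0, 0.0]
ft_force: [0.2, -0.5, -1.6]
width: 0.236
finger_force: 88.5
[ 0.5509 -0.0756  0.2478] [-0.0005 -0.0024  1.      0.    ] [-0.16  0.28  0.23  1.85 -0.07  1.02  1.67]
```

View pics/w5hm.png

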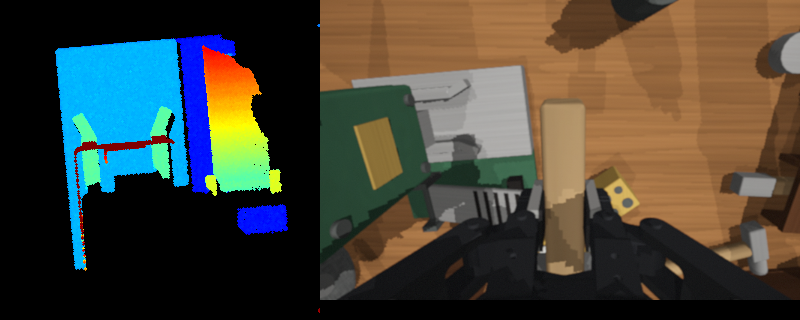

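The height map shows the bed, front edge from (57,50) to (178,39), both flared guides, and the pedal ramp at right. Next I fit the pose.

Run:
```python
from h import *
np.set_printoptions(precision=4,suppress=True)
P=np.load('c_w.npy')
b=P[abs(P[:,2]-.030)<.003]; print('bed z',np.median(b[:,2]))
# front edge: per x-bin max y ; left edge: per y-bin min x ; right edge max x
def edge(k,lo,hi,fn):
    o=[]
    for a in np.arange(lo,hi,.004):
        q=b[(b[:,k]>=a)&(b[:,k]<a+.004),1-k]
        if len(q)>5:o.append((a+.002,fn(q)))
    o=np.array(o); c=np.polyfit(o[:,0],o[:,1],1)
    for _ in range(3):
        r=abs(o[:,1]-np.polyval(c,o[:,0])); o=o[r<max(.0015,2*np.median(r))]; c=np.polyfit(o[:,0],o[:,1],1)
    return c
f=edge(0,.485,.592,lambda q:np.percentile(q,99.5)); l=edge(1,-.30,-.14,lambda q:np.percentile(q,.5)); r=edge(1,-.20,-.13,lambda q:np.percentile(q,99.5))
print('front',f,np.degrees(np.arctan(f[0])),'left',l,-np.degrees(np.arctan(l[0])),'right',r,-np.degrees(np.arctan(r[0])))
th=np.arctan(np.mean([f[0],-l[0]])); ex=np.array([np.sin(th),-np.cos(th)]); ey=np.array([np.cos(th),np.sin(th)])
def fit(c,mode):
    pass
# local coordinates about a guess, then correct
g=np.array([.5482,-.2161])
x0=np.array([.54,np.polyval(f,.54)]); yl=np.array([np.polyval(l,-.2),-.2]); yr=np.array([np.polyval(r,-.17),-.17])
xf=(x0-g)@ex; a=(yl-g)@ey; c=(yr-g)@ey; print('xf',xf,'yl',a,'yr',c)
o=g+ex*(xf+.09)+ey*(a+c)/2; print('yaw',np.degrees(th),'heading',np.degrees(th)-90,'origin',o)
L=np.c_[(P[:,:2]-o)@ex,(P[:,:2]-o)@ey,P[:,2]]
G=L[(abs(L[:,2]-.046)<.004)&(abs(L[:,1])<.055)&(L[:,0]<.03)]
for lo in np.arange(-.03,.02,.006):
    q=G[(G[:,0]>=lo)&(G[:,0]<lo+.006),1]
    n=q[q<0];p=q[q>0]
    if len(n)>4 and len(p)>4: print(round(lo,3),np.percentile(n,[2,98]),np.percentile(p,[2,98]))
pd=L[(L[:,1]>.08)&(L[:,1]<.15)&(L[:,2]>.05)]; print('pedal',np.percentile(pd,[1,99],axis=0))
for xx in (-.08,-.055,-.05,-.03): q=pd[abs(pd[:,0]-xx)<.003]; print(xx,np.median(q[:,2]) if len(q) else None,np.percentile(q[:,1],[2,98]) if len(q) else None)
d=o+.03*ex; gr=o+ex*(.03-.069); print('dock',d,'grip TCP',gr,'pad up', o+ex*(-.05)+ey*.115)
print((L[:,2]>.2).sum())
```

```text
bed z 0.029733018372092718
front [ 0.0891 -0.1732] 5.091640433795983 left [-0.0853  0.4659] 4.873367197401624 right [0.775  0.7437] -37.774960533044904
xf -0.09139988004137399 yl -0.06359738896505253 yr 0.06755409536300339
yaw 4.9825219390578654 heading -85.01747806094214 origin [ 0.55   -0.2145]
-0.024 [-0.0547 -0.0444] [0.0312 0.0419]
-0.018 [-0.0525 -0.0413] [0.0285 0.0406]
-0.012 [-0.0502 -0.0383] [0.0255 0.0376]
-0.006 [-0.0473 -0.0355] [0.0228 0.0354]
-0.0 [-0.0478 -0.0348] [0.0218 0.0353]
0.006 [-0.048  -0.0344] [0.0217 0.0355]
0.012 [-0.0478 -0.0348] [0.0218 0.0352]
0.018 [-0.0481 -0.0345] [0.0219 0.0355]
pedal [[-0.0755  0.081   0.0504]
 [ 0.0651  0.1427  0.0859]]
-0.08 0.08529122310410772 [0.081  0.0875]
-0.055 0.0793974328043833 [0.0812 0.1231]
-0.05 0.0779740189858372 [0.0812 0.1253]
-0.03 0.07217880774804403 [0.0813 0.1307]
dock [ 0.5527 -0.2444] grip TCP [ 0.5467 -0.1757] pad up [ 0.6603 -0.1547]
0
```

Guides are 56.4 mm apart as they should be, and the corrected origin is about (0.5436, -0.2151) with heading -85.0°. Turning back and lining up ahead of the mouth.

```bash
python3 -m pendant '[{"dp":[0.004,-0.002,0],"turn":[0,0,0.1]},{"dp":[0.008,-0.005,0],"turn":[0,0,0.22]},{"dp":[0.012,-0.008,0],"turn":[0,0,0.36]},{"dp":[0.016,-0.011,0],"turn":[0,0,0.5]},{"dp":[0.018,-0.014,0],"turn":[0,0,0.64]},{"dp":[0.018,-0.016,0],"turn":[0,0,0.78]},{"dp":[0.018,-0.016,0],"turn":[0,0,0.92]},{"dp":[0.018,-0.016,0],"turn":[0,0,1.06]}]'; python3 -m pendant '[{"dp":[0,0,0.02],"turn":[0,0,0.14]},{"dp":[0,0,0.05],"turn":[0,0,0.26]},{"dp":[0,0,0.08],"turn":[0,0,0.36]},{"dp":[0,0,0.11],"turn":[0,0,0.42]},{"dp":[0,0,0.13],"turn":[0,0,0.428]},{"dp":[0,0,0.14],"turn":[0,0,0.428]},{"dp":[0,0,0.14],"turn":[0,0,0.428]},{"dp":[0,0,0.14],"turn":[0,0,0.428]}]'; python3 -c "
from h import *
s=bot.observe();print(s['ee_pos'],s['ee_rot'],2*np.degrees(np.arctan2(s['ee_rot'][2],s['ee_rot'][1])))
w=get_image('side');cv2.imwrite('pics/s6.png',cv2.resize(w['color'][60:260,200:440],(720,600),interpolation=cv2.INTER_CUBIC))
w=get_image('wrist');o=outline_of(w,'square_die')
P,u,v=cloud(w,o[0]['pixels'],s)
T=R.from_quat(np.roll(s['ee_rot'],-1));L=T.inv().apply(P-s['ee_pos'])
for a in np.arange(-.02,.07,.01):
  q=L[(abs(L[:,0]-a)<.005)&(abs(L[:,1])<.02)]
  if len(q)>20: print(round(a,3),len(q),np.percentile(q[:,1],[3,97]),np.percentile(q[:,2],[10,50]))
"
```

```text
t: 14.65
ee_pos: [0.5331, -0.0921, 0.2484]
ee_rot: [0.0, 0.506, 0.863, 0.0]
ft_force: [-0.1, 0.1, -2.9]
width: 0.23
finger_force: 88.8
t: 15.45
ee_pos: [0.5338, -0.0923, 0.1091]
ee_rot: [0.001, 0.675, 0.738, 0.0]
ft_force: [0.7, -0.3, -2.6]
width: 0.236
finger_force: 88.5
[ 0.53381999 -0.09234476  0.10910189] [5.00957592e-04 6.75004488e-01 7.37813336e-01 4.14610584e-04] 95.09098041981599
-0.02 1081 [-0.01069172  0.00948886] [-0.00839325 -0.00763618]
-0.01 1085 [-0.01010855  0.00889543] [-0.00849956 -0.0077251 ]
0.0 1133 [-0.00994359  0.00867067] [-0.00848452 -0.00775756]
0.01 1283 [-0.01040524  0.00914627] [-0.00856272 -0.00777641]
0.02 1398 [-0.01109314  0.00943558] [-0.00854579 -0.00777231]
0.03 1478 [-0.01123954  0.00889116] [-0.00862696 -0.00785785]
0.04 1586 [-0.01139434  0.00896098] [-0.00866175 -0.00782374]
0.05 1707 [-0.01146643  0.00869269] [-0.00871566 -0.00781571]
0.06 540 [-0.01046629  0.00766161] [-0.00720567 -0.00354498]
```

```bash
python3 -m pendant '[{"dp":[0,0,0.02],"turn":[0,0,0]},{"dp":[0,0,0.04],"turn":[0,0,0]},{"dp":[0,0,0.052],"turn":[0,0,0]},{"dp":[0,0,0.058],"turn":[0,0,0]},{"dp":[0,0,0.061],"turn":[0,0,0]},{"dp":[0,0,0.061],"turn":[0,0,0]},{"dp":[0,0,0.061],"turn":[0,0,0]}]'; python3 -c "
from h import *
w=get_image('side');cv2.imwrite('pics/s7.png',cv2.resize(w['color'][60:260,200:440],(720,600),interpolation=cv2.INTER_CUBIC))"
```

```text
t: 16.3
ee_pos: [0.5336, -0.0923, 0.0479]
ee_rot: [0.0, 0.675, 0.738, 0.0]
ft_force: [0.0, -0.7, -1.3]
width: 0.235
finger_force: 88.6
```

View pics/s7.png

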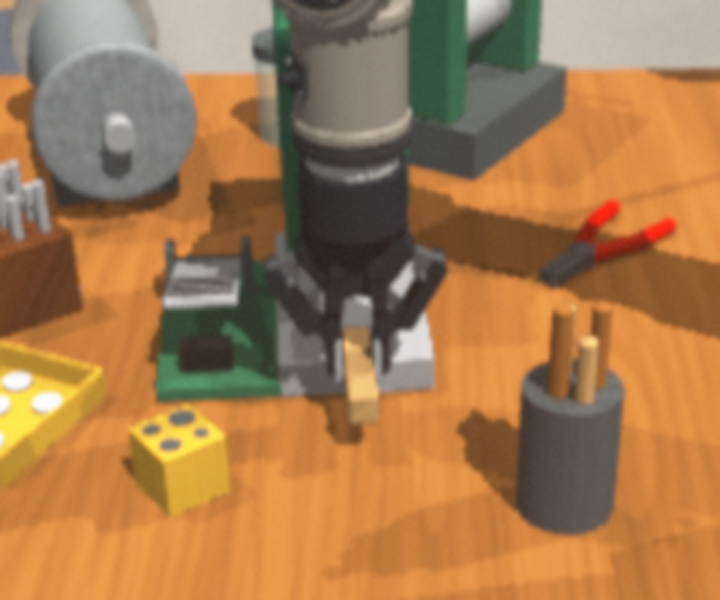

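The side picture shows the die lined up on the bed in front of the mouth at (355,330), handle towards the camera. I'll slide part way in, then regrip further back so the wrist stays clear of the press head.

```bash
python3 -m pendant '[{"dp":[-0.006,0,0.001],"turn":[0,0,0]},{"dp":[-0.014,0,0.0015],"turn":[0,0,0]},{"dp":[-0.022,0,0.0015],"turn":[0,0,0]},{"dp":[-0.03,0,0.0015],"turn":[0,0,0]},{"dp":[-0.036,0,0.0015],"turn":[0,0,0]},{"dp":[-0.036,0,0.0015],"turn":[0,0,0]}]'
```

```text
t: 16.95
ee_pos: [0.5363, -0.1298, 0.0459]
ee_rot: [0.0, 0.676, 0.737, -0.0]
ft_force: [0.1, -0.4, -2.0]
width: 0.234
finger_force: 88.8
```

```bash
python3 -m pendant '[{"dp":[-0.006,0,0],"turn":[0,0,0]},{"dp":[-0.012,0,0],"turn":[0,0,0]},{"dp":[-0.018,0,0],"turn":[0,0,0]},{"dp":[-0.022,0,0],"turn":[0,0,0]},{"dp":[-0.024,0,0],"turn":[0,0,0]},{"dp":[-0.024,0,0],"turn":[0,0,0]}]'
```

```text
t: 17.55
ee_pos: [0.5385, -0.1526, 0.0459]
ee_rot: [0.0, 0.675, 0.738, -0.0]
ft_force: [-0.7, 0.9, 1.4]
width: 0.233
finger_force: 89.1
```

```bash
python3 -m pendant '[{"dp":[0,0,0],"turn":[0,0,0]},{"dp":[0,0,0],"turn":[0,0,0]},{"dp":[0,0,0],"turn":[0,0,0]},{"dp":[0.008,0,0],"turn":[0,0,0]},{"dp":[0.018,0,0],"turn":[0,0,0]},{"dp":[0.028,0,0],"turn":[0,0,0]},{"dp":[0.03,0,0],"turn":[0,0,0]},{"dp":[0.03,0,0],"turn":[0,0,0]}]' -0.2; python3 -m pendant '[{"dp":[0,0,0],"turn":[0,0,0]},{"dp":[0,0,0],"turn":[0,0,0]},{"dp":[0,0,0],"turn":[0,0,0]},{"dp":[0,0,0],"turn":[0,0,0]},{"dp":[0,0,0],"turn":[0,0,0]},{"dp":[0,0,0],"turn":[0,0,0]}]' 1 60
```

```text
t: 18.35
ee_pos: [0.5358, -0.1211, 0.0458]
ee_rot: [-0.0, 0.674, 0.738, 0.0]
ft_force: [-0.4, -0.8, -0.5]
width: 0.602
finger_force: 0.0
t: 18.95
ee_pos: [0.536, -0.1226, 0.0461]
ee_rot: [0.0, 0.675, 0.738, 0.0]
ft_force: [-0.4, -0.9, 5.5]
width: 0.241
finger_force: 59.2
```

```bash
python3 -m pendant '[{"dp":[-0.005,0,0],"turn":[0,0,0]},{"dp":[-0.01,0,0],"turn":[0,0,0]},{"dp":[-0.015,0,0],"turn":[0,0,0]},{"dp":[-0.018,0,0],"turn":[0,0,0]},{"dp":[-0.018,0,0],"turn":[0,0,0]}]'
```

```text
t: 19.45
ee_pos: [0.5379, -0.139, 0.0461]
ee_rot: [-0.0, 0.675, 0.738, 0.001]
ft_force: [0.7, 2.9, 6.5]
width: 0.242
finger_force: 59.5
```

```bash
python3 -m pendant '[{"dp":[-0.002,0,0],"turn":[0,0,0]},{"dp":[-0.004,0,0],"turn":[0,0,0]},{"dp":[-0.005,0,0],"turn":[0,0,0]},{"dp":[-0.005,0,0],"turn":[0,0,0]}]'
```

```text
t: 19.85
ee_pos: [0.5384, -0.1432, 0.0461]
ee_rot: [-0.001, 0.674, 0.738, 0.001]
ft_force: [-1.1, 5.0, 6.9]
width: 0.242
finger_force: 59.6
```

```bash
python3 -m pendant '[{"dp":[-0.001,0,0],"turn":[0,0,0]},{"dp":[-0.002,0,0],"turn":[0,0,0]},{"dp":[-0.003,0,0],"turn":[0,0,0]},{"dp":[-0.003,0,0],"turn":[0,0,0]}]'
```

```text
t: 20.25
ee_pos: [0.5387, -0.146, 0.0461]
ee_rot: [-0.001, 0.674, 0.738, 0.001]
ft_force: [0.2, 4.9, 7.1]
width: 0.24
finger_force: 59.6
```

```bash
python3 -m pendant '[{"dp":[-0.001,0,0],"turn":[0,0,0]},{"dp":[-0.002,0,0],"turn":[0,0,0]},{"dp":[-0.003,0,0],"turn":[0,0,0]},{"dp":[-0.003,0,0],"turn":[0,0,0]}]'
```

```text
t: 20.65
ee_pos: [0.5387, -0.1462, 0.0461]
ee_rot: [-0.002, 0.674, 0.739, 0.002]
ft_force: [-2.1, 11.9, 11.8]
width: 0.248
finger_force: 60.2
```

```bash
python3 -m pendant '[{"dp":[-0.001,0,0],"turn":[0,0,0]},{"dp":[-0.003,0,0],"turn":[0,0,0]},{"dp":[-0.003,0,0],"turn":[0,0,0]}]'
```

```text
t: 20.95
ee_pos: [0.5388, -0.1462, 0.0461]
ee_rot: [-0.004, 0.673, 0.739, 0.003]
ft_force: [-4.5, 19.5, 16.0]
width: 0.245
finger_force: 60.8
```

```bash
python3 -m pendant '[{"dp":[0.002,0,0],"turn":[0,0,0]},{"dp":[0.004,0,0],"turn":[0,0,0]},{"dp":[0.004,0,0],"turn":[0,0,0]}]'; python3 -m pendant '[{"dp":[0,0,0],"turn":[0,0,0]},{"dp":[0,0,0],"turn":[0,0,0]},{"dp":[0,0,0],"turn":[0,0,0]},{"dp":[0,0,0],"turn":[0,0,0]},{"dp":[0,0,-0.01],"turn":[0,0,0]},{"dp":[0.01,0,-0.04],"turn":[0,0,0]},{"dp":[0.03,0,-0.08],"turn":[0,0,0]},{"dp":[0.05,0,-0.12],"turn":[0,0,0]}]' -0.2; python3 -m pendant '[{"dp":[0.03,-0.03,-0.03],"turn":[0,0,0]},{"dp":[0.06,-0.08,-0.06],"turn":[0,0,0]},{"dp":[0.07,-0.1,-0.08],"turn":[0,0,0]},{"dp":[0.07,-0.1,-0.08],"turn":[0,0,0]}]'
cat > v.py <<'E'
from h import *
import sys
np.set_printoptions(precision=4,suppress=True)
o=np.array([.5436,-.2151]);ex=np.array([.0872,-.9962]);ey=np.array([.9962,.0872])
s=bot.observe()
for n in ['scene','side']:
    im=get_image(n)
    cr=im['color'][60:260,180:420] if n=='side' else im['color'][80:280,130:370]
    cv2.imwrite('pics/%s_%s.png'%(sys.argv[1],n),cv2.resize(cr,(480,400),interpolation=cv2.INTER_CUBIC))
    for e in outline_of(im,'square_die')[:2]:
        P,u,v=cloud(im,e['pixels']); L=np.c_[(P[:,:2]-o)@ex,(P[:,:2]-o)@ey,P[:,2]]
        if len(L): print(n,e['p'],len(L),np.percentile(L,[1,50,99],axis=0).tolist())
a=[cv2.imread('pics/%s_%s.png'%(sys.argv[1],n))[:, :400] for n in ['scene','side']]
cv2.imwrite('pics/%s.png'%sys.argv[1],np.hstack(a))
E
python3 v.py v8
```

```text
t: 21.25
ee_pos: [0.5387, -0.1462, 0.0461]
ee_rot: [-0.002, 0.674, 0.739, 0.001]
ft_force: [-2.5, 9.3, 9.5]
width: 0.247
finger_force: 60.0
t: 22.05
ee_pos: [0.5332, -0.1003, 0.1673]
ee_rot: [-0.0, 0.676, 0.737, -0.0]
ft_force: [0.6, -0.3, 0.2]
width: 0.599
finger_force: 0.0
t: 22.45
ee_pos: [0.4259, -0.0381, 0.2492]
ee_rot: [0.0, 0.674, 0.738, 0.003]
ft_force: [0.9, -0.8, 0.9]
width: 0.602
finger_force: 0.0
scene 0.82 620 [[-0.09247397805850913, -0.01621503548730716, 0.0326091869644652], [-0.01713734752271317, 0.011901774296366446, 0.05411812469417082], [0.053583340298223356, 0.030131835652552424, 0.05898721557761056]]
side 0.95 574 [[-0.09580650216099387, -0.020767239320511378, 0.03361242334896825], [0.004447511794904764, 0.002848712885297094, 0.05512789216263403], [0.07055425599179763, 0.02705727588239798, 0.05798974401813417]]
side 0.74 7801 [[-0.09015944569952666, -0.05556821628077813, 0.003045506691894073], [0.01137254859470146, 0.02160705927388483, 0.07228326028399923], [0.12266705423839495, 0.1510400930604913, 0.2765195591277521]]
```

View pics/v8.png

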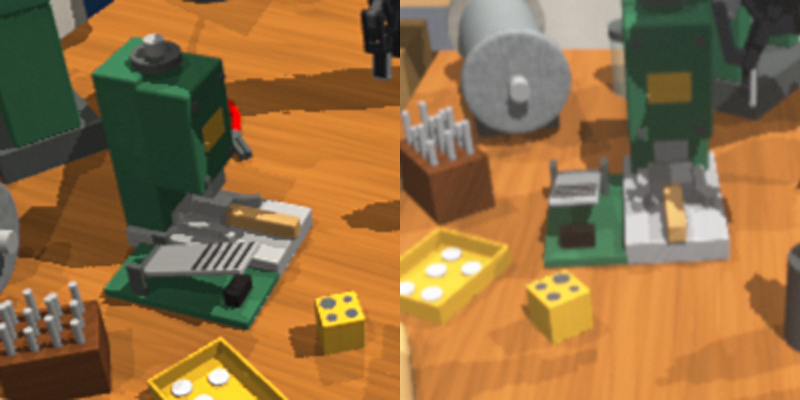

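Both pictures show the die home: head under the ram, handle at (265,218) and (675,210), with its end at press x = -95 mm as it must be. Now for the pedal, with fingers shut.

```bash
python3 -m pendant '[{"dp":[-0.01,0.02,0],"turn":[0,0,0]},{"dp":[-0.03,0.05,0],"turn":[0,0,0]},{"dp":[-0.055,0.09,0],"turn":[0,0,0]},{"dp":[-0.08,0.13,0],"turn":[0,0,0]},{"dp":[-0.105,0.17,0],"turn":[0,0,0]},{"dp":[-0.13,0.205,0.03],"turn":[0,0,0]},{"dp":[-0.135,0.217,0.08],"turn":[0,0,0]},{"dp":[-0.135,0.217,0.11],"turn":[0,0,0]}]' 1 60; python3 -m pendant '[{"dp":[0,0,0],"turn":[0,0,0]},{"dp":[0,0,0],"turn":[0,0,0]}]'
```

```text
t: 23.45
ee_pos: [0.6567, -0.157, 0.1301]
ee_rot: [-0.001, 0.676, 0.737, -0.002]
ft_force: [0.0, 1.0, -1.2]
width: 0.001
finger_force: 0.0
t: 23.65
ee_pos: [0.6557, -0.1556, 0.1345]
ee_rot: [-0.001, 0.675, 0.738, -0.001]
ft_force: [0.0, -0.7, 1.1]
width: 0.0
finger_force: 0.0
```

```bash
python3 -m pendant '[{"dp":[0.002,-0.002,0.01],"turn":[0,0,0]},{"dp":[0.002,-0.002,0.025],"turn":[0,0,0]},{"dp":[0.002,-0.002,0.035],"turn":[0,0,0]},{"dp":[0.002,-0.002,0.042],"turn":[0,0,0]},{"dp":[0.002,-0.002,0.048],"turn":[0,0,0]},{"dp":[0.002,-0.002,0.054],"turn":[0,0,0]},{"dp":[0.002,-0.002,0.054],"turn":[0,0,0]}]'; python3 -m pendant '[{"dp":[0,0,0.005],"turn":[0,0,0]},{"dp":[0,0,0.01],"turn":[0,0,0]},{"dp":[0,0,0.015],"turn":[0,0,0]},{"dp":[0,0,0.02],"turn":[0,0,0]},{"dp":[0,0,0.023],"turn":[0,0,0]},{"dp":[0,0,0.025],"turn":[0,0,0]},{"dp":[0,0,0.025],"turn":[0,0,0]}]'
```

```text
t: 24.35
ee_pos: [0.6544, -0.1524, 0.0816]
ee_rot: [0.0, 0.675, 0.738, 0.0]
ft_force: [0.1, 1.0, 4.3]
width: -0.004
finger_force: 1.9
t: 25.05
ee_pos: [0.6547, -0.1507, 0.0576]
ee_rot: [-0.001, 0.674, 0.738, 0.001]
ft_force: [-1.4, 5.4, 9.1]
width: 0.001
finger_force: 4.5
```

```bash
python3 -m pendant '[{"dp":[0,0,0.003],"turn":[0,0,0]},{"dp":[0,0,0.006],"turn":[0,0,0]},{"dp":[0,0,0.008],"turn":[0,0,0]},{"dp":[0,0,0.008],"turn":[0,0,0]}]'
```

```text
t: 25.45
ee_pos: [0.655, -0.1507, 0.0542]
ee_rot: [-0.001, 0.675, 0.738, 0.002]
ft_force: [-14.0, 11.1, 41.7]
width: 0.002
finger_force: 20.7
```

```bash
python3 -m pendant '[{"dp":[0,0,-0.002],"turn":[0,0,0]},{"dp":[0,0,-0.002],"turn":[0,0,0]},{"dp":[0,0,-0.002],"turn":[0,0,0]},{"dp":[0,0,-0.002],"turn":[0,0,0]},{"dp":[0,0,-0.002],"turn":[0,0,0]},{"dp":[0,0,-0.002],"turn":[0,0,0]},{"dp":[0,0,-0.002],"turn":[0,0,0]},{"dp":[0,0,-0.002],"turn":[0,0,0]}]'; python3 -m pendant '[{"dp":[0,0,0],"turn":[0,0,0]},{"dp":[0,0,0],"turn":[0,0,0]},{"dp":[0,0,0],"turn":[0,0,0]},{"dp":[0,0,0],"turn":[0,0,0]},{"dp":[0,0,0],"turn":[0,0,0]},{"dp":[0,0,0],"turn":[0,0,0]}]'
```

```text
t: 26.25
ee_pos: [0.6549, -0.1507, 0.0546]
ee_rot: [-0.001, 0.675, 0.738, 0.002]
ft_force: [-8.6, 9.0, 29.0]
width: -0.003
finger_force: 14.5
t: 26.85
ee_pos: [0.6549, -0.1507, 0.0546]
ee_rot: [-0.001, 0.675, 0.738, 0.002]
ft_force: [-9.2, 8.6, 28.8]
width: 0.002
finger_force: 14.5
```

```bash
python3 -m pendant '[{"dp":[0,0,-0.006],"turn":[0,0,0]},{"dp":[0,0,-0.012],"turn":[0,0,0]},{"dp":[0,0,-0.019],"turn":[0,0,0]},{"dp":[0,0,-0.026],"turn":[0,0,0]},{"dp":[0,0,-0.034],"turn":[0,0,0]},{"dp":[0,0,-0.045],"turn":[0,0,0]},{"dp":[0,0,-0.07],"turn":[0,0,0]},{"dp":[0,0,-0.1],"turn":[0,0,0]}]'; python3 -m pendant '[{"dp":[0.03,0,-0.04],"turn":[0,0,0]},{"dp":[0.07,0,-0.06],"turn":[0,0,0]},{"dp":[0.12,0,-0.08],"turn":[0,0,0]},{"dp":[0.15,0,-0.09],"turn":[0,0,0]},{"dp":[0.15,0,-0.09],"turn":[0,0,0]},{"dp":[0.15,0,-0.09],"turn":[0,0,0]}]'; python3 v.py v9; python3 -c "
from h import *
im=get_image('scene');P,u,v=cloud(im,outline_of(im,'pedal_pad')[0]['pixels']);print(np.percentile(P[:,2],[2,50,98]))"
```

```text
t: 27.65
ee_pos: [0.6524, -0.152, 0.1502]
ee_rot: [-0.002, 0.675, 0.738, -0.001]
ft_force: [-0.1, -0.0, -0.2]
width: 0.001
finger_force: 0.0
t: 28.25
ee_pos: [0.6401, -0.002, 0.2408]
ee_rot: [-0.0, 0.674, 0.739, -0.0]
ft_force: [0.3, -0.7, 0.4]
width: 0.003
finger_force: 0.0
scene 0.65 859 [[-0.0812380742998925, 0.09086922444160042, 0.03753829320281279], [-0.011101675513249457, 0.12307314084172294, 0.06784663549018144], [0.06733726364622651, 0.15365939488637084, 0.0901008828514788]]
scene 0.62 639 [[-0.09290803894529669, -0.017651565858666528, 0.03259438463446961], [-0.014689593840511765, 0.011642912802363911, 0.05370559485880799], [0.05403123452891824, 0.030035403842654452, 0.05826116688165333]]
side 0.73 536 [[-0.09551858869911665, -0.02053754902714197, 0.0325161962045326], [0.0042923418101819665, 0.002468399880714115, 0.05502505382215678], [0.05367576391655157, 0.025896752221270566, 0.05809836524767825]]
[0.04597589 0.06825844 0.08917356]
```

View pics/v9.png

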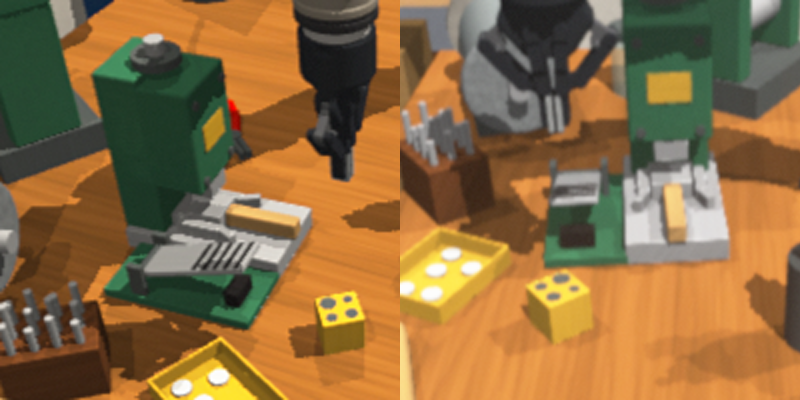

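The die is still home at (262,218) in the left picture. The pedal is fully up again at the same height as before, and the arm is clear of everything.

```bash
python3 -c "
from workcell import finish_job
print(finish_job())"
```

```text
the job is handed in; nothing more can be done
None
```

The square die is home in the press and released, the pedal was pressed to its stop for over a second and came fully back up, and the job was handed in at about 28 s.

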